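# Hang a stock tag on the rail with an S-hook

## Task

Take the S-hook with the red grip out of its blue caddy, hook its lower end through the small hole in the black tab on top of the yellow tag (the tab slides along the tag, so the hole is seldom in the middle), draw the tag up out of its grey stand on the hook, and hang the hook over the steel rail near its middle, so that the tag hangs freely when you let go. Feel your way gently: never press the hook on the tag, the stand or the rail with more than about 10 N, and do not touch the tag with the gripper. Leave the carton, the jar and the tape roll where they are.

Things in the scene. Friction and masses are not known exactly. Their poses are not given: they have to be found in the camera images.
- hook: S-hook of 5 mm steel wire, about 60 g, in one upright plane (its x-z plane), red plastic grip on top. Origin: wire centre at the crown (top of the upper bend), 70.5 mm above the table while it stands in the caddy; +x then points roughly away from the robot. The lower tip points along +x; the rail enters the upper bend from its -x side, below the free end. No pose while held.
- hook_grip (a point): centre of the red grip, 16 mm above the hook origin: 20 mm (hook x) by 12 mm (hook y) by 30 mm tall; pinch it across the hook's y from above
- hook_end (a point): the free end of the upper bend, at (-13, 0, -16) mm from the hook origin. The bend is a half circle of radius 13 (wire centre) about (0, 0, -13), open downwards; on the other side the shank goes straight down from (13, 0, -13) to (13, 0, -31), then slants across to hook_neck
- hook_tip (a point): centre of the lower wire's round end (2.5 mm radius), at (14, 0, -53.5) mm from the hook origin; the wire slopes up to it from (6, 0, -58)
- hook_bowl (a point): middle of the hook's lower bend, wire centre, at (0, 0, -58) mm from the hook origin; the wire is level from x = -6 to 6 mm there
- hook_neck (a point): where the slanting shank meets the lower bend, at (-11, 0, -52) mm from the hook origin
- caddy: fixed blue block 80 (x) by 60 (y) by 40 mm tall with one slot 36 mm (x) by 8 mm (y), 30 mm deep, that holds the S-hook upright with a little play. Origin: centre of its underside
- tag: yellow plate 4 mm thick (x), 82 wide (y), 76 tall (z), carrying the black hanger tab on its top edge; about 65 g in all (varies). Origin: centre of its lower edge. It stands loosely upright in the stand's slot, lower edge 12 mm above the table, and can lean a few degrees. Its faces look along -x (towards the robot) and +x
- tab_line (a point): middle of the line along the tag's y on which the hole lies, 88 mm above the tag's lower edge, 100 mm above the table in the stand. The tab is 4 mm thick (x), 56 wide, 24 tall, with one 9 mm round hole through it along x, at its middle. The tab was left anywhere up to 13 mm to either side of this point and stays there by stiff friction; its place is not given: find the hole by feel or sight
- stand: fixed grey stand 70 (x) by 116 (y) by 42 mm tall with a slot 5.5 mm (x) by 84 mm (y), 30 mm deep, for the tag, on a rubber foot of 85 by 128 mm. Origin: centre of its underside. The tag must rise 30 mm to come out
- rail: fixed rail: round steel bar of 10 mm diameter along its own y, axis 220 mm above the table, on two 14 mm posts 180 mm apart. Origin: on the table under the middle of the bar
- rail_mid (a point): middle of the rail's bar, on its axis; y along the bar. The hook may hang anywhere within 50 mm of it
- carton: small loose orange carton, 75 x 50 x 55 mm tall, to be left alone; origin centre of underside
- pill_jar: loose amber jar, 48 mm diameter, 75 mm tall, to be left alone; origin centre of underside
- tape_roll: loose white roll, 70 mm diameter, 25 mm tall, to be left alone; origin centre of underside
Mind the look-alikes: they are no part of the job. What is meant by the rail is not pink, and is the smaller of those in its own colour.

How it is judged:
On the way, in this order (a step that is already met when the one before it is completed fails the run):
1. the hook's lower end passes through the hole of the tag while the tag still stands in the stand (y of hook_bowl in the frame of tag between -0.0165 and 0.0165 m and z of hook_bowl in the frame of tag between 0.079 and 0.097 m and ((x of hook_tip in the frame of tag above 0.003 m and x of hook_neck in the frame of tag below -0.003 m) or (x of hook_tip in the frame of tag below -0.003 m and x of hook_neck in the frame of tag above 0.003 m)) and z of tag in the frame of stand below 0.03 m), for 0.1 s.
2. the tag is drawn up out of the stand on the hook (y of hook_bowl in the frame of tag between -0.0165 and 0.0165 m and z of hook_bowl in the frame of tag between 0.079 and 0.097 m and ((x of hook_tip in the frame of tag above 0.003 m and x of hook_neck in the frame of tag below -0.003 m) or (x of hook_tip in the frame of tag below -0.003 m and x of hook_neck in the frame of tag above 0.003 m)) and height (world z) of tag above 0.05 m and contact force between tag and stand below 0.05 N), for 0.2 s.
At the end, for the whole second after the job is handed in: The hook hangs over the rail (crown 3 to 12 mm above the bar axis, within 12 mm across, within 50 mm of the bar's middle along it); the tag hangs on its lower bend through the hole in the tab; hook within 0.35 and tag within 0.45 rad of upright, below 0.05 m/s, released (y of hook_bowl in the frame of tag between -0.0165 and 0.0165 m and z of hook_bowl in the frame of tag between 0.079 and 0.097 m and ((x of hook_tip in the frame of tag above 0.003 m and x of hook_neck in the frame of tag below -0.003 m) or (x of hook_tip in the frame of tag below -0.003 m and x of hook_neck in the frame of tag above 0.003 m)) and x of hook in the frame of rail_mid between -0.012 and 0.012 m and y of hook in the frame of rail_mid between -0.05 and 0.05 m and z of hook in the frame of rail_mid between 0.003 and 0.012 m and angle between hook's own z axis and vertical below 0.35 rad and angle between tag's own z axis and vertical below 0.45 rad and contact force between hook and rail above 0.2 N and contact force between tag and hook above 0.1 N and linear speed of each of tag, hook below 0.05 m/s); the robot touches nothing.
It fails at once if the hook presses on the tag with more than 12 N (contact force between hook and tag above 12 N).
It fails at once if the hook presses on the rail with more than 12 N (contact force between hook and rail above 12 N).
It fails at once if the hook presses on the stand with more than 12 N (contact force between hook and stand above 12 N).
It fails at once if the gripper touches the tag (contact force between any of the fingers, the arm and tag above 0.5 N).
It fails at once if a bystander is moved more than 20 mm (distance of any of carton, pill_jar, tape_roll from where it was at the start of the episode above 0.02 m).
It also fails if it takes over 72 s, if anything falls off the work surface, if the arm or the gripper's body presses on something with over 40 N, if the wrist force passes 120 N, or if a joint passes its speed limit or range.

## Robot

A 6-joint arm with a two-finger parallel gripper is mounted at the origin on the work surface. World frame = base frame: x ahead of the robot, y to its left, z up, the work surface at z = 0. Lengths are in m, angles in rad, forces in N, time in s.
With the tool pointing down it reaches from about 0.3 to 0.85 m from the base axis. Payload 5.4 kg.
Tool frame: the origin (TCP) lies on the centre line of the jaws, within the pads' length; the fingertips stand 14 mm ahead of it and the grasp point (between the pads) lies 5 mm behind it; z points along the fingers, y is the line along which they close (so a half turn about z gives the same grasp; the last joint's range is limited). The gripper opens to 85 mm and grips with 20 to 120 N. Pads are 22 mm wide; open, the fingers measure 114 mm over their backs; the gripper's body (76 mm by 85 mm) begins 54 mm behind the grasp point. The pads swing forward as they close: fully open they stand 13 mm farther back than shut.
Start: joints at [1.094, 0.158, 1.597, -0, 1.386, -0.21], TCP at [0.152, 0.555, 0.245] pointing down, gripper open.
Joint ranges: [-2.91, 2.91], [-0.94, 2.29], [0.18, 2.7], [-1.29, 4.43], [0.17, 2.64], [-3, 3]. Speed limits (rad/s): [2.57, 2.57, 3.14, 3.14, 3.14, 3.14].

## Interface

Orientations are given as a rotation vector (axis times angle).
In Python, from cell import manip gives the robot as it stands.
- The arm moves only by the tool play_rows, never from a script. Its argument "plan" is a list of rows, each an object of numbers: "tx", "ty", "tz": the shift along the tool's x, y, z each as a share of 0.2 m, from -1 to 1; "spin": the turn about the tool's z as a share of 45 degrees, from -1 to 1; "gripper": the opening, from -1 (shut) to 1 (fully open), so that 0 is half open. In form: [{"tx": .., "ty": .., "tz": .., "spin": .., "gripper": ..}, ...]. A call has 1 to 8 rows; each row is the pose to reach, as a shift and turn from the pose commanded when the call began, along the tool's axes at that moment; what a row does not reach only later rows make up. A row lasts 1/10 s, in which the tool goes at most 50 mm and 8.59 degrees, less where a joint would pass 70% of its speed; a pose out of reach is approached as far as the arm can. A call with a number of a shift or a turn outside -1 to 1 is refused whole. A call with a gripper value outside its range is refused whole. The fingers move at their own pace and stop on an object; "newtons" is the grip in N (left out, the last holds). Time passes only in rows, so rows that repeat a pose let the fingers close. It gives the time, the measured TCP pose, the force, the opening and the grip force at its end, in the units of the state.
- manip.read_state(): the state, without advancing time (a new reading comes with each control period).
- manip.read_camera(name): name is "scene" or "top" or "wrist"; returns the picture (480x640x3 uint8, blue, green, red); there is no depth.
- manip.camera_model(name): a dict with "intrinsics" (3x3 intrinsics, pixels), "rvec" (rotation vector, rad) and "tvec" (3), from world to camera coordinates, as OpenCV has them; the wrist camera has in their place "hand_eye" (4x4, takes a point from camera to tool coordinates, whose origin is the TCP and whose axes are the flange's). Camera axes: x right, y down, z forward; pixel columns grow to the right and rows downward; lengths in m; the calibration is good to about 2 mm. A picture is of the moment at which its call begins: read the wrist's pose just before it. camera_model takes no time and is no camera call.
- manip.close_job(): hands the job in; it is judged then, once.
The state is a dict: "t": time; "qpos": joint angles; "qvel": joint speeds; "tau": joint torques, N m; "tcp_pos": TCP position; "orientation": TCP orientation; "force": force on the tool from outside, world axes, zero at the start; "moment": the same for the moment, N m; "grip_width": finger opening in m; "gripper_force": force on a finger pad.
Only numpy, scipy, OpenCV 4.12 (cv2) and the standard library are available. Lean on these libraries where they do the work, as an engineer would, in place of code of your own. Each camera call takes 0.05 s, during which the arm holds its last target. There are 200 camera calls.

## Working session

There is one attempt and no reset: what is moved stays moved. The work goes in short steps, Python scripts to look and compute and a tool call to move; the robot and the scene stay as the last step left them, time stands still between calls to the robot, and variables do not carry over. Pictures are saved under pics/ and viewed, at most 10 in all, crops included, and the job is handed in when it is done.

Besides the shell and the picture viewer there is one more tool, called after ">>>" in YAML: its name, and indented under it one key for each argument. play_rows: Moves the arm, as the interface text tells. Its arguments: {"type":"object","properties":{"plan":{"type":"array"},"newtons":{"type":"number"}},"required":["plan"]}

```bash
mkdir -p pics; ls; python3 - <<'E'
from cell import manip
import cv2,numpy as np
s=manip.read_state(); print({k:np.round(v,3) for k,v in s.items()})
for n in ("scene","top"):
    cv2.imwrite(f"pics/{n}0.png",manip.read_camera(n)); m=manip.camera_model(n)
    print(n,m)
print(manip.camera_model("wrist"))
E
```

```text
pics
{'t': np.float64(0.0), 'qpos': array([ 1.094,  0.159,  1.598,  0.   ,  1.386, -0.21 ]), 'qvel': array([ 0.   , -0.001,  0.002, -0.   ,  0.001,  0.   ]), 'tau': array([ 3.0000e-03, -3.9601e+01, -3.3143e+01, -0.0000e+00,  9.0000e-03,
        0.0000e+00]), 'tcp_pos': array([0.151, 0.554, 0.244]), 'orientation': array([-4.180e-01, -3.113e+00,  3.000e-03]), 'force': array([-0.685, -0.274, -0.424]), 'moment': array([ 0.033,  0.011, -0.057]), 'gripper_force': np.float64(0.0), 'grip_width': np.float64(0.086)}
scene {'intrinsics': array([[496.66290602,   0.        , 313.20946964],
       [  0.        , 496.66290602, 243.20753844],
       [  0.        ,   0.        ,   1.        ]]), 'rvec': array([ 1.27466902,  2.04726733, -1.09377607]), 'tvec': array([ 0.21562576, -0.12185631,  1.40961393])}
top {'intrinsics': array([[568.85698714,   0.        , 322.87299971],
       [  0.        , 568.85698714, 234.50133822],
       [  0.        ,   0.        ,   1.        ]]), 'rvec': array([ 2.17441757, -2.14789028,  0.10803051]), 'tvec': array([0.0161377 , 0.52529834, 1.32834132])}
{'intrinsics': array([[332.56004365,   0.        , 316.94328607],
       [  0.        , 332.56004365, 239.75151161],
       [  0.        ,   0.        ,   1.        ]]), 'hand_eye': array([[ 2.86789159e-04, -9.52937467e-01, -3.03166787e-01,
         7.78524278e-02],
       [ 9.99999958e-01,  2.64652332e-04,  1.14102288e-04,
         1.70900289e-04],
       [-2.84985481e-05, -3.03166808e-01,  9.52937504e-01,
        -1.28687473e-01],
       [ 0.00000000e+00,  0.00000000e+00,  0.00000000e+00,
         1.00000000e+00]])}
```

View pics/scene0.png

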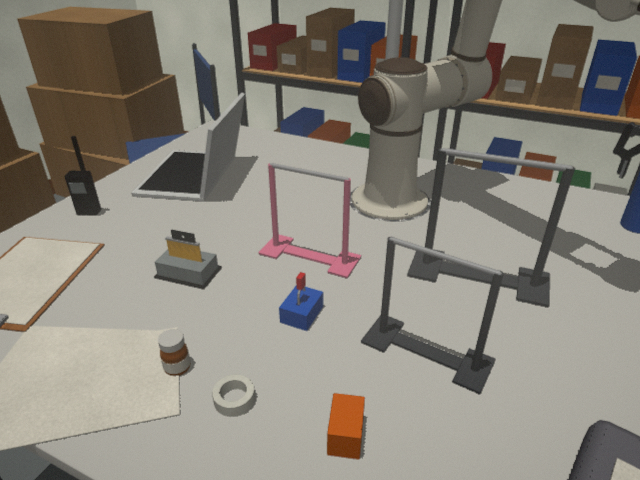

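View pics/top0.png

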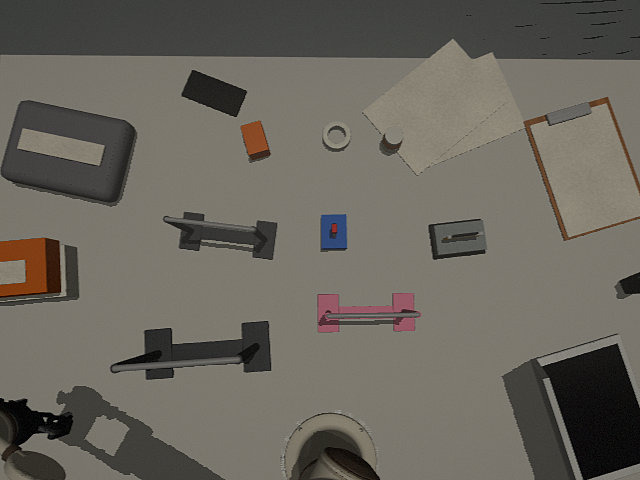

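The three rails are pink (scene 270–350,170), large dark (440–570,155) and small dark (390–497,240–275). The small dark one fits, being not pink and the smaller of its colour. I'll check it in enlarged crops.

```bash
cat > h.py <<'E'
import numpy as np, cv2
from cell import manip
def cam(n):
    m=manip.camera_model(n)
    if n!="wrist": return m["intrinsics"],cv2.Rodrigues(m["rvec"])[0],np.array(m["tvec"])
    s=manip.read_state(); H=np.eye(4); H[:3,:3]=cv2.Rodrigues(s["orientation"])[0]; H[:3,3]=s["tcp_pos"]
    E=np.linalg.inv(H@m["hand_eye"]); return m["intrinsics"],E[:3,:3],E[:3,3]
def at_z(c,u,v,z):
    K,R,t=c; d=R.T@np.linalg.inv(K)@[u,v,1]; o=-R.T@t; return o+d*(z-o[2])/d[2]
def proj(c,P):
    K,R,t=c; p=(R@np.atleast_2d(P).T).T+t; p=p@K.T; return p[:,:2]/p[:,2:]
def tri(c1,p1,c2,p2):
    P=[c[0]@np.c_[c[1],c[2]] for c in (c1,c2)]
    X=cv2.triangulatePoints(P[0],P[1],np.array(p1,float),np.array(p2,float))[:,0]; return X[:3]/X[3]
E
python3 - <<'E'
from h import *
t=cv2.imread("pics/top0.png"); s=cv2.imread("pics/scene0.png")
R=lambda im,x,y,w,h,k: cv2.resize(im[y:y+h,x:x+w],None,fx=k,fy=k,interpolation=cv2.INTER_CUBIC)
a=R(t,155,200,133,67,6); 
b=np.hstack([R(t,305,205,50,50,5.32),R(t,420,205,100,50,5.32)])
b=b[:, :798]
cv2.imwrite("pics/c1.png",np.vstack([a[:330],b[:266,:798]]) if a.shape[1]==b.shape[1] else np.vstack([a[:330,:798],cv2.resize(b,(798,266))]))
print(a.shape,b.shape)
cv2.imwrite("pics/c2.png",np.vstack([R(s,145,215,160,120,5)[:600]]))
ct=cam("top"); cs=cam("scene")
print("top cam",-ct[1].T@ct[2],"scene",-cs[1].T@cs[2])
print(tri(ct,(166,220),cs,(390,240)),tri(ct,(166,220),cs,(498,274)),tri(ct,(255,230),cs,(390,240)))
E
```

```text
(402, 798, 3) (266, 798, 3)
top cam [0.37772285 0.00952745 1.37765167] scene [1.20069187 0.36168565 0.68983865]
[0.55225115 0.26379739 0.29106197] [0.53052079 0.34361752 0.21944184] [0.51179339 0.16091759 0.21825236]
```

View pics/c1.png

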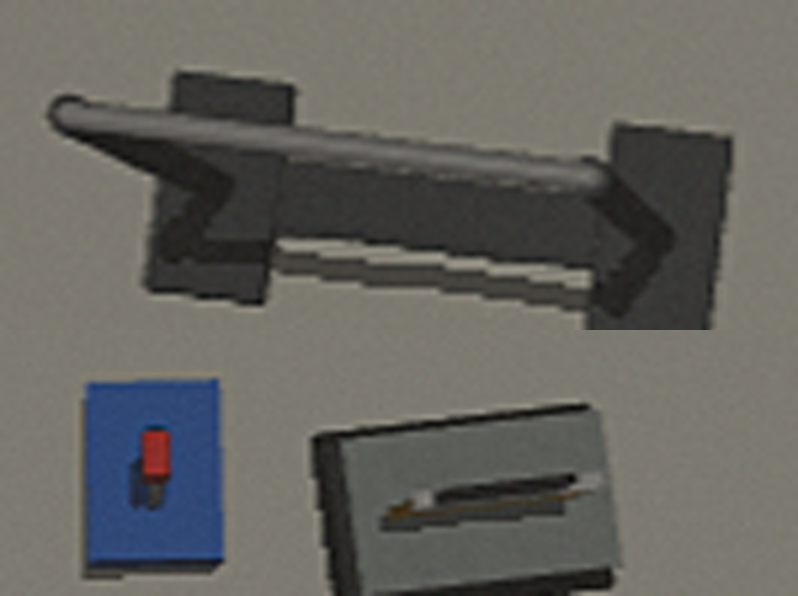

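View pics/c2.png

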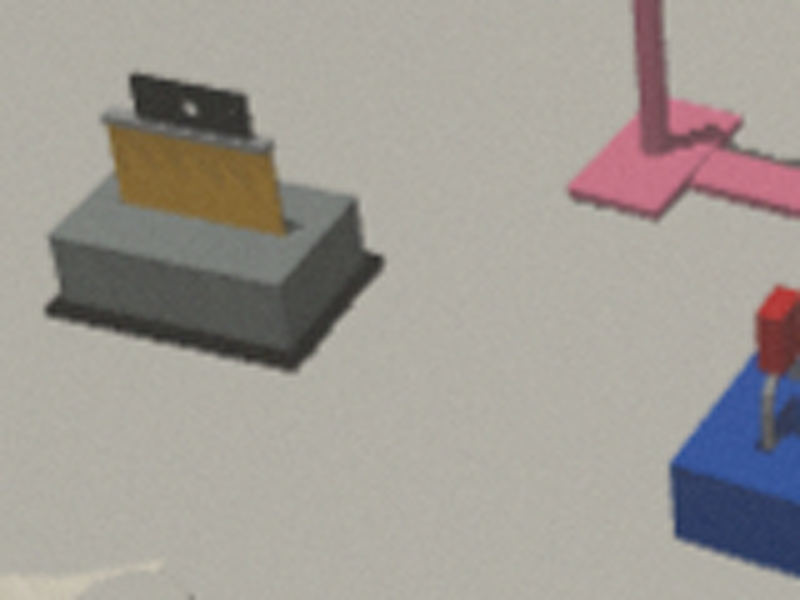

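Top crop: the small dark rail's bar runs from crop (70,115) to (597,177). Its height comes out at 0.219 m, so it is the right one. The red grip's top face is centred at crop (156,454), and the tag's top edge runs about (385,512)–(600,483). In the scene crop the hole is at (190,107), inside the tab corners (132,75) and (247,95).

```bash
python3 - <<'E'
from h import *
ct=cam("top"); cs=cam("scene")
T=lambda x,y:(305+x/5.32,205+(y-330)/5.32)
G=lambda x,y:(420+(x-266)/5.32,205+(y-330)/5.32)
S=lambda x,y:(145+x/5,215+y/5)
p=lambda n,v:print(n,np.round(v,4))
p("grip",at_z(ct,*T(156,454),.1015))
for q in [(87,382),(218,380),(220,558),(88,562)]: p("caddy top",at_z(ct,*T(*q),.04))
p("hole scene",at_z(cs,*S(190,107),.1))
p("tab top L,R",[at_z(cs,*S(*q),.112) for q in [(132,75),(247,95)]])
p("tag top edge L,R scene",[at_z(cs,*S(*q),.088) for q in [(104,120),(272,150)]])
p("stand top corners scene",[at_z(cs,*S(*q),.042) for q in [(50,237),(282,283),(357,200)]])
p("tag edge top",[at_z(ct,*G(*q),.088) for q in [(410,497),(602,478)]])
p("tab top edge top",[at_z(ct,*G(*q),.112) for q in [(435,497),(577,480)]])
p("stand top corners topcam",[at_z(ct,*G(*q),.042) for q in [(340,437),(598,408),(622,570)]])
for q in [(780,300),(790,300)]: p("grip scene ctr top",at_z(cs,*S(782,297),.1015))
E
```

```text
grip [ 0.5315 -0.0038  0.1015]
caddy top [0.5709 0.0267 0.04  ]
caddy top [ 0.5725 -0.0318  0.04  ]
caddy top [ 0.4928 -0.0333  0.04  ]
caddy top [0.4903 0.0252 0.04  ]
hole scene [ 0.5202 -0.2974  0.1   ]
tab top L,R [[ 0.5248 -0.3231  0.112 ]
 [ 0.5159 -0.2679  0.112 ]]
tag top edge L,R scene [[ 0.5313 -0.3384  0.088 ]
 [ 0.5181 -0.2571  0.088 ]]
stand top corners scene [[ 0.5644 -0.351   0.042 ]
 [ 0.5468 -0.2377  0.042 ]
 [ 0.4818 -0.245   0.042 ]]
tag edge top [[ 0.5176 -0.2607  0.088 ]
 [ 0.5267 -0.3427  0.088 ]]
tab top edge top [[ 0.5151 -0.2661  0.112 ]
 [ 0.523  -0.3257  0.112 ]]
stand top corners topcam [[ 0.549  -0.2396  0.042 ]
 [ 0.5633 -0.3541  0.042 ]
 [ 0.4913 -0.3634  0.042 ]]
grip scene ctr top [ 0.5294 -0.0024  0.1015]
grip scene ctr top [ 0.5294 -0.0024  0.1015]
```

```bash
cat >> h.py <<'E'
def go(x,y,z,psi):
    """shift (units of tx,ty,tz) and spin for TCP target, tool x = -(cos psi, sin psi)"""
    s=manip.read_state(); R=cv2.Rodrigues(s["orientation"])[0]
    d=R.T@(np.array([x,y,z])-s["tcp_pos"])/.2
    cur=np.arctan2(-R[1,0],-R[0,0]); sp=-(psi-cur)
    sp=(sp+np.pi)%(2*np.pi)-np.pi
    print("t",round(s["t"],2),"tcp",np.round(s["tcp_pos"],4),"psi",round(cur,4),"tilt",np.round(R[:2,2],4),"F",np.round(s["force"],2))
    print("-> t",np.round(d,4),"spin",round(sp/np.radians(45),4))
E
python3 -c "
from h import *
go(.531,-.003,.2,.02)"
```

```text
t 0.1 tcp [0.1514 0.5542 0.2444] psi -0.2668 tilt [-0.0008 -0.0015] F [ 0.51 -1.04 -0.6 ]
-> t [-2.5654 -2.1865  0.2248] spin -0.3651
```

>>> play_rows:
  plan:
    - {"tz":-0.25,"gripper":1}
    - {"tz":-0.5,"gripper":1}
    - {"tz":-0.75,"gripper":1}
    - {"tz":-0.9,"gripper":1}
    - {"tz":-0.9,"tx":-0.25,"spin":-0.15,"gripper":1}
    - {"tz":-0.9,"tx":-0.5,"ty":-0.2,"spin":-0.25,"gripper":1}
    - {"tz":-0.9,"tx":-0.75,"ty":-0.4,"spin":-0.36,"gripper":1}
    - {"tz":-0.9,"tx":-0.9,"ty":-0.6,"spin":-0.36,"gripper":1}

```text
schema error: expected keys tx, ty, tz, spin, gripper
```

>>> play_rows:
  plan:
    - {"tx":-0.2,"ty":-0.2}
    - {"tx":-0.4,"ty":-0.4}
    - {"tx":-0.6,"ty":-0.6}
    - {"tx":-0.8,"ty":-0.8}
    - {"tx":-0.9,"ty":-0.9}
    - {"tx":-0.9,"ty":-0.9}

```text
schema error: expected keys tx, ty, tz, spin, gripper
```

```bash
python3 -c "
from h import *
go(.531,-.003,.2,.02)"
```

```text
t 0.1 tcp [0.1514 0.5542 0.2444] psi -0.2668 tilt [-0.0008 -0.0015] F [ 0.51 -1.04 -0.6 ]
-> t [-2.5654 -2.1865  0.2248] spin -0.3651
```

>>> play_rows:
  plan:
    - {"tx":0,"ty":0,"tz":-0.25,"spin":0,"gripper":1}
    - {"tx":0,"ty":0,"tz":-0.5,"spin":0,"gripper":1}
    - {"tx":0,"ty":0,"tz":-0.75,"spin":0,"gripper":1}
    - {"tx":0,"ty":0,"tz":-0.9,"spin":0,"gripper":1}
    - {"tx":-0.25,"ty":0,"tz":-0.9,"spin":-0.15,"gripper":1}
    - {"tx":-0.5,"ty":-0.2,"tz":-0.9,"spin":-0.25,"gripper":1}
    - {"tx":-0.75,"ty":-0.4,"tz":-0.9,"spin":-0.36,"gripper":1}
    - {"tx":-0.9,"ty":-0.6,"tz":-0.9,"spin":-0.36,"gripper":1}

```text
t: 0.9
tcp_pos: [0.2823, 0.4144, 0.4243]
orientation: [0.028, -3.141, 0.002]
force: [0.7, 0.5, 1.3]
grip_width: 0.0854
gripper_force: 0.0
```

```bash
python3 -c "
from h import *
go(.531,-.003,.3,.02)"
```

```text
t 0.9 tcp [0.2823 0.4144 0.4243] psi 0.0179 tilt [-0.0008 -0.0012] F [0.72 0.46 1.32]
-> t [-1.2063 -2.1082  0.623 ] spin -0.0027
```

>>> play_rows:
  plan:
    - {"tx":-0.12,"ty":-0.2,"tz":0,"spin":0,"gripper":1}
    - {"tx":-0.24,"ty":-0.4,"tz":0,"spin":0,"gripper":1}
    - {"tx":-0.36,"ty":-0.6,"tz":0,"spin":0,"gripper":1}
    - {"tx":-0.48,"ty":-0.8,"tz":0,"spin":0,"gripper":1}
    - {"tx":-0.6,"ty":-1,"tz":0,"spin":0,"gripper":1}

```text
t: 1.4
tcp_pos: [0.4049, 0.2162, 0.425]
orientation: [0.025, -3.141, -0.0]
force: [-0.3, 0.4, 0.5]
grip_width: 0.0854
gripper_force: 0.0
```

>>> play_rows:
  plan:
    - {"tx":-0.12,"ty":-0.2,"tz":0.1,"spin":0,"gripper":0}
    - {"tx":-0.24,"ty":-0.4,"tz":0.2,"spin":0,"gripper":0}
    - {"tx":-0.36,"ty":-0.6,"tz":0.4,"spin":0,"gripper":0}
    - {"tx":-0.48,"ty":-0.8,"tz":0.6,"spin":0,"gripper":0}
    - {"tx":-0.55,"ty":-1,"tz":0.8,"spin":0,"gripper":0}
    - {"tx":-0.55,"ty":-1,"tz":0.9,"spin":0,"gripper":0}

```text
t: 2.0
tcp_pos: [0.5187, 0.0173, 0.2446]
orientation: [-0.022, 3.139, -0.001]
force: [0.8, 0.6, -0.3]
grip_width: 0.0428
gripper_force: 0.0
```

```bash
python3 -c "
from h import *
go(.531,-.003,.2,.02)
cv2.imwrite('pics/w1.png',manip.read_camera('wrist'))
c=cam('wrist');print(proj(c,[[.521,-.003,.1015],[.541,-.003,.1015],[.531,.003,.1015]]))"
```

```text
t 2.0 tcp [0.5187 0.0173 0.2446] psi 0.0142 tilt [ 0.0021 -0.0008] F [ 0.83  0.64 -0.29]
-> t [-0.0597 -0.1022  0.2232] spin -0.0074
[[294.02890219 241.11372844]
 [294.20793488 263.62495695]
 [301.2664672  252.57108925]]
```

View pics/w1.png

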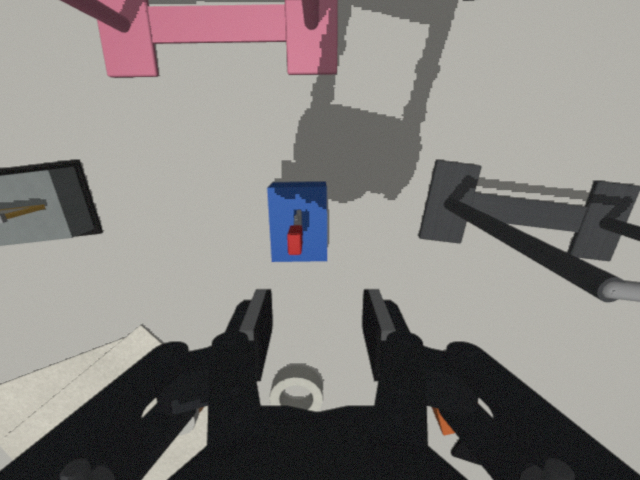

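The red grip's top is at about (295,241), but the arm was still settling, so I'll move over it and measure at rest.

>>> play_rows:
  plan:
    - {"tx":0,"ty":0,"tz":0.1,"spin":0,"gripper":0}
    - {"tx":0,"ty":0,"tz":0.1,"spin":0,"gripper":0}
    - {"tx":0,"ty":0,"tz":0.1,"spin":0,"gripper":0}
    - {"tx":0,"ty":0,"tz":0.1,"spin":0,"gripper":0}

```text
t: 2.45
tcp_pos: [0.5182, 0.0199, 0.2267]
orientation: [-0.026, 3.139, -0.001]
force: [0.5, -0.1, 0.2]
grip_width: 0.0429
gripper_force: 0.0
```

```bash
cat >> h.py <<'E'
def red(im):
    h=cv2.cvtColor(im,cv2.COLOR_BGR2HSV); m=((h[...,0]<6)|(h[...,0]>174))&(h[...,1]>170)&(h[...,2]>60)
    n,l,st,ce=cv2.connectedComponentsWithStats(m.astype(np.uint8)); return [(st[i],ce[i]) for i in range(1,n) if st[i][4]>60]
E
python3 -c "
from h import *
go(.531,-.003,.2,.02)
c=cam('wrist');im=manip.read_camera('wrist');cv2.imwrite('pics/w2.png',im);print(red(im))
print(proj(c,[[x,y,z] for x in(.521,.541) for y in (-.009,.003) for z in (.0715,.1015)]).round(1))"
```

```text
t 2.45 tcp [0.5182 0.0199 0.2267] psi 0.0166 tilt [ 0.0022 -0.0004] F [ 0.52 -0.11  0.18]
-> t [-0.0618 -0.1155  0.1338] spin -0.0043
[(array([283, 232,  15,  30, 362], dtype=int32), array([289.85082873, 247.50828729]))]
[[284.  228.4]
 [280.5 238.6]
 [297.6 228.6]
 [295.5 238.9]
 [284.3 249.7]
 [280.9 261.9]
 [297.6 249.9]
 [295.6 262.1]]
```

>>> play_rows:
  plan:
    - {"tx":-0.06,"ty":-0.113,"tz":0.15,"spin":0,"gripper":0}
    - {"tx":-0.06,"ty":-0.113,"tz":0.3,"spin":0,"gripper":0}
    - {"tx":-0.06,"ty":-0.113,"tz":0.3,"spin":0,"gripper":0}
    - {"tx":-0.06,"ty":-0.113,"tz":0.3,"spin":0,"gripper":-0.3}
    - {"tx":-0.06,"ty":-0.113,"tz":0.3,"spin":0,"gripper":-0.3}

```text
t: 3.0
tcp_pos: [0.5312, -0.0026, 0.1677]
orientation: [-0.026, 3.138, -0.001]
force: [-0.2, -1.0, 0.8]
grip_width: 0.03
gripper_force: 0.0
```

```bash
python3 -c "
from h import *
go(.531,-.0025,.0875,.02)
c=cam('wrist');im=manip.read_camera('wrist');cv2.imwrite('pics/w3.png',im);print(red(im))
print(proj(c,[[x,y,z] for x in(.521,.541) for y in (-.0085,.0035) for z in (.0715,.1015)]).round(1))"
```

```text
t 3.0 tcp [ 0.5312 -0.0026  0.1677] psi 0.0166 tilt [ 0.0036 -0.0008] F [-0.18 -1.01  0.78]
-> t [0.0023 0.001  0.4008] spin -0.0043
[(array([309, 238,  17,  39, 529], dtype=int32), array([316.99243856, 258.21172023]))]
[[308.6 233.9]
 [307.4 247.9]
 [325.6 234.2]
 [326.8 248.2]
 [308.4 260.3]
 [307.2 277.5]
 [324.9 260.6]
 [326.  277.8]]
```

>>> play_rows:
  plan:
    - {"tx":0,"ty":0,"tz":0.15,"spin":0,"gripper":-0.3}
    - {"tx":0,"ty":0,"tz":0.3,"spin":0,"gripper":-0.3}
    - {"tx":0,"ty":0,"tz":0.4,"spin":0,"gripper":-0.3}
    - {"tx":0,"ty":0,"tz":0.4,"spin":0,"gripper":-0.3}
    - {"tx":0,"ty":0,"tz":0.4,"spin":0,"gripper":-0.3}

```text
t: 3.55
tcp_pos: [0.5309, -0.0028, 0.0868]
orientation: [-0.025, 3.14, -0.001]
force: [-0.0, 0.3, 0.6]
grip_width: 0.03
gripper_force: 0.0
```

>>> play_rows:
  plan:
    - {"tx":0,"ty":0,"tz":0,"spin":0,"gripper":-0.8}
    - {"tx":0,"ty":0,"tz":0,"spin":0,"gripper":-1}
    - {"tx":0,"ty":0,"tz":0,"spin":0,"gripper":-1}
    - {"tx":0,"ty":0,"tz":0,"spin":0,"gripper":-1}
    - {"tx":0,"ty":0,"tz":0,"spin":0,"gripper":-1}
  newtons: 60

```text
t: 4.05
tcp_pos: [0.5316, -0.0032, 0.0875]
orientation: [-0.025, 3.138, -0.002]
force: [-0.1, -0.4, 6.5]
grip_width: 0.0111
gripper_force: 59.9
```

```bash
python3 -c "
from h import *
go(.531,-.0025,.0875,.02)"
```

```text
t 4.05 tcp [ 0.5316 -0.0032  0.0875] psi 0.016 tilt [ 0.0039 -0.0011] F [-0.07 -0.43  6.48]
-> t [0.003  0.0034 0.0002] spin -0.0051
```

>>> play_rows:
  plan:
    - {"tx":0,"ty":0,"tz":-0.1,"spin":0,"gripper":-1}
    - {"tx":0,"ty":0,"tz":-0.25,"spin":0,"gripper":-1}
    - {"tx":0,"ty":0,"tz":-0.45,"spin":0,"gripper":-1}
    - {"tx":0,"ty":0,"tz":-0.7,"spin":0,"gripper":-1}
    - {"tx":0,"ty":-0.1,"tz":-0.8,"spin":-0.05,"gripper":-1}
    - {"tx":0.1,"ty":-0.35,"tz":-0.8,"spin":-0.1,"gripper":-1}
    - {"tx":0.25,"ty":-0.6,"tz":-0.8,"spin":-0.15,"gripper":-1}
    - {"tx":0.3,"ty":-0.8,"tz":-0.8,"spin":-0.15,"gripper":-1}

```text
t: 4.85
tcp_pos: [0.4722, -0.1617, 0.2461]
orientation: [-0.213, 3.133, -0.001]
force: [1.0, -0.3, -0.5]
grip_width: 0.011
gripper_force: 59.0
```

```bash
python3 -c "
from h import *
n=np.array([np.cos(.14),np.sin(.14)]); l=np.array([-n[1],n[0]])
p=np.array([.520,-.297])-n*.055+l*.035
go(*p,.2,.14)"
```

```text
t 4.85 tcp [ 0.4722 -0.1617  0.2461] psi 0.1359 tilt [ 0.0009 -0.0005] F [ 1.01 -0.29 -0.45]
-> t [ 0.1308 -0.5287  0.2305] spin -0.0052
```

>>> play_rows:
  plan:
    - {"tx":0.1,"ty":-0.2,"tz":0.0,"spin":0,"gripper":-1}
    - {"tx":0.13,"ty":-0.35,"tz":0.1,"spin":0,"gripper":-1}
    - {"tx":0.13,"ty":-0.45,"tz":0.2,"spin":0,"gripper":-1}
    - {"tx":0.13,"ty":-0.45,"tz":0.22,"spin":0,"gripper":-1}
    - {"tx":0.13,"ty":-0.45,"tz":0.22,"spin":0,"gripper":-1}
    - {"tx":0.13,"ty":-0.45,"tz":0.22,"spin":0,"gripper":-1}
    - {"tx":0.13,"ty":-0.45,"tz":0.22,"spin":0,"gripper":-1}

```text
t: 5.55
tcp_pos: [0.4603, -0.2528, 0.2026]
orientation: [-0.212, 3.133, -0.002]
force: [-0.1, 0.4, -0.7]
grip_width: 0.0111
gripper_force: 58.9
```

```bash
python3 -c "
from h import *
go(.5,-.25,.2,.14)
im=manip.read_camera('wrist');cv2.imwrite('pics/w4.png',im)
sc=manip.read_camera('scene');cv2.imwrite('pics/s4.png',sc)
cv2.imwrite('pics/c4.png',np.vstack([cv2.resize(im[160:400,120:520],None,fx=2,fy=2,interpolation=cv2.INTER_CUBIC)[:360],cv2.resize(sc[195:255,160:260],(400,240),interpolation=cv2.INTER_CUBIC).repeat(2,1)]))
c=cam('scene')
print(proj(c,[.520,-.297,.1]))"
```

```text
t 5.55 tcp [ 0.4603 -0.2528  0.2026] psi 0.1353 tilt [ 0.0015 -0.0012] F [-0.08  0.39 -0.72]
-> t [-0.1987 -0.0127  0.0131] spin -0.006
[[183.23252044 236.39268475]]
```

View pics/w4.png

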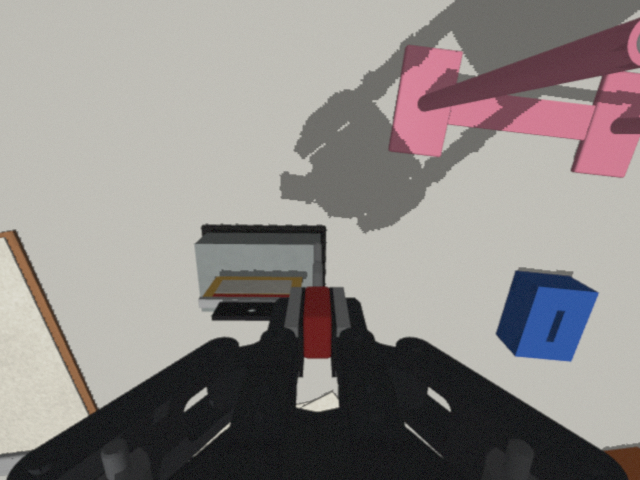

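Wrist view: the tab is at about x 213–285, y 302–319, with the hole a bright spot near (252,310). I'll enlarge it together with the scene view.

```bash
python3 -c "
from h import *
im=cv2.imread('pics/w4.png');sc=cv2.imread('pics/s4.png')
a=cv2.resize(im[290:326,205:305],None,fx=8,fy=8,interpolation=cv2.INTER_CUBIC)
b=cv2.resize(sc[205:243,160:260],None,fx=8,fy=8,interpolation=cv2.INTER_CUBIC)
cv2.imwrite('pics/c4.png',np.clip(np.vstack([a,b])*1.3,0,255))"
```

```text
[ WARN:0@0.698] global loadsave.cpp:1063 imwrite_ Unsupported depth image for selected encoder is fallbacked to CV_8U.
```

View pics/c4.png

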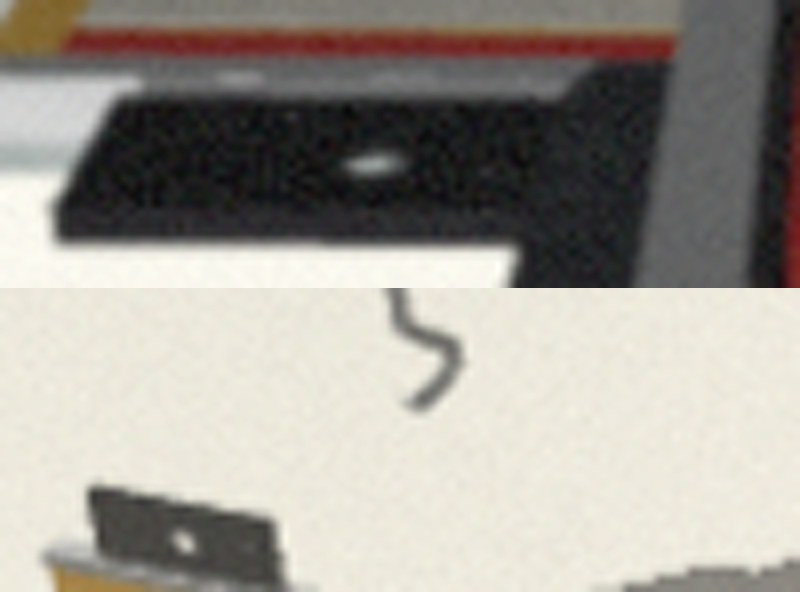

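Wrist crop: the see-through of the hole is at (373,163), i.e. image (251.6,310.4). Scene crop: the hole is at image (182.9,236.6), the hook tip end at (211.5,219.6), and the neck corner at about (217.3,213.5).

```bash
cat >> h.py <<'E'
def hookpts(s,off=(0.0,0.0,.017)):
    R=cv2.Rodrigues(np.array(s["orientation"]))[0]
    o=s["tcp_pos"]+R@np.array(off); B=np.c_[-R[:,0],R[:,1],-R[:,2]]
    P=dict(crown=(0,0,0),end=(-13,0,-16),tip=(14,0,-53.5),bowl=(0,0,-58),neck=(-11,0,-52),low=(6,0,-58),sh=(13,0,-31))
    return {k:o+B@np.array(v)/1000 for k,v in P.items()}
E
python3 -c "
from h import *
s=manip.read_state();w=cam('wrist');c=cam('scene')
h1=at_z(w,251.6,310.4,.1);h2=at_z(c,182.9,236.6,.1);h3=tri(w,(251.6,310.4),c,(182.9,236.6));print(h1,h2,h3)
print('tab left top corner wrist',at_z(w,205+57/8,290+218/8,.112))
for k,v in hookpts(s).items(): print(k,v.round(4),proj(c,v).round(1), proj(w,v).round(1))
"
```

```text
[ 0.52038752 -0.29621627  0.1       ] [ 0.52097252 -0.29712674  0.1       ] [ 0.52088447 -0.29682936  0.09991912]
tab left top corner wrist [ 0.522986   -0.32327691  0.112     ]
crown [ 0.4602 -0.253   0.1853] [[211.4 194. ]] [[316.5 301.1]]
end [ 0.4473 -0.2548  0.1693] [[215.2 197.8]] [[316.5 264.1]]
tip [ 0.4741 -0.2512  0.1318] [[211.3 218.7]] [[316.6 281.1]]
bowl [ 0.4602 -0.2531  0.1273] [[214.6 217.3]] [[316.6 258.6]]
neck [ 0.4493 -0.2545  0.1333] [[216.7 212.6]] [[316.5 245.6]]
low [ 0.4662 -0.2523  0.1273] [[213.3 218.7]] [[316.6 267.1]]
sh [ 0.4731 -0.2513  0.1543] [[210.3 209.5]] [[316.5 295.7]]
```

```bash
python3 -c "
from h import *
n=np.array([np.cos(.14),np.sin(.14)])
p=np.array([.5206,-.2963])-n*.030
go(*p,.171,.14)"
```

```text
t 5.65 tcp [ 0.4602 -0.253   0.2023] psi 0.135 tilt [ 0.0013 -0.0011] F [-0.02 -0.32 -0.3 ]
-> t [-0.1202 -0.2558  0.1569] spin -0.0063
```

>>> play_rows:
  plan:
    - {"tx":0,"ty":-0.1,"tz":0,"spin":-0.006,"gripper":-1}
    - {"tx":0,"ty":-0.2,"tz":0,"spin":-0.006,"gripper":-1}
    - {"tx":-0.05,"ty":-0.256,"tz":0.05,"spin":-0.006,"gripper":-1}
    - {"tx":-0.1,"ty":-0.256,"tz":0.12,"spin":-0.006,"gripper":-1}
    - {"tx":-0.12,"ty":-0.256,"tz":0.157,"spin":-0.006,"gripper":-1}
    - {"tx":-0.12,"ty":-0.256,"tz":0.157,"spin":-0.006,"gripper":-1}
    - {"tx":-0.12,"ty":-0.256,"tz":0.157,"spin":-0.006,"gripper":-1}
    - {"tx":-0.12,"ty":-0.256,"tz":0.157,"spin":-0.006,"gripper":-1}

```text
t: 6.45
tcp_pos: [0.4903, -0.3011, 0.1708]
orientation: [-0.218, 3.133, -0.002]
force: [-0.7, -0.6, -0.7]
grip_width: 0.0108
gripper_force: 58.9
```

```bash
python3 -c "
from h import *
n=np.array([np.cos(.14),np.sin(.14)])
p=np.array([.5206,-.2963])-n*.030
go(*p,.171,.14)
s=manip.read_state();c=cam('scene')
sc=manip.read_camera('scene').astype(float)
for i in range(3): sc=sc+manip.read_camera('scene')
sc=sc/4;cv2.imwrite('pics/s5.png',sc.astype(np.uint8))
a=cv2.resize(sc[205:253,165:225],None,fx=12,fy=12,interpolation=cv2.INTER_CUBIC)
for k,v in hookpts(s).items(): print(k,v.round(4),((proj(c,v)-[165,205]+.5)*12).round(0))
print('hole',((proj(c,[.5206,-.2963,.1])-[165,205]+.5)*12).round(0))
cv2.imwrite('pics/c5.png',np.clip(a*1.2,0,255).astype(np.uint8))
"
```

```text
t 6.45 tcp [ 0.4903 -0.3011  0.1708] psi 0.1387 tilt [ 0.0009 -0.001 ] F [-0.74 -0.58 -0.72]
-> t [-0.0033  0.0028 -0.0009] spin -0.0017
crown [ 0.4903 -0.3011  0.1538] [[266.  46.]]
end [ 0.4775 -0.303   0.1378] [[315.  88.]]
tip [ 0.5042 -0.2993  0.1003] [[270. 336.]]
bowl [ 0.4904 -0.3012  0.0958] [[312. 317.]]
neck [ 0.4795 -0.3027  0.1018] [[338. 260.]]
low [ 0.4963 -0.3004  0.0958] [[296. 334.]]
sh [ 0.5032 -0.2994  0.1228] [[254. 229.]]
hole [[226. 385.]]
```

View pics/c5.png

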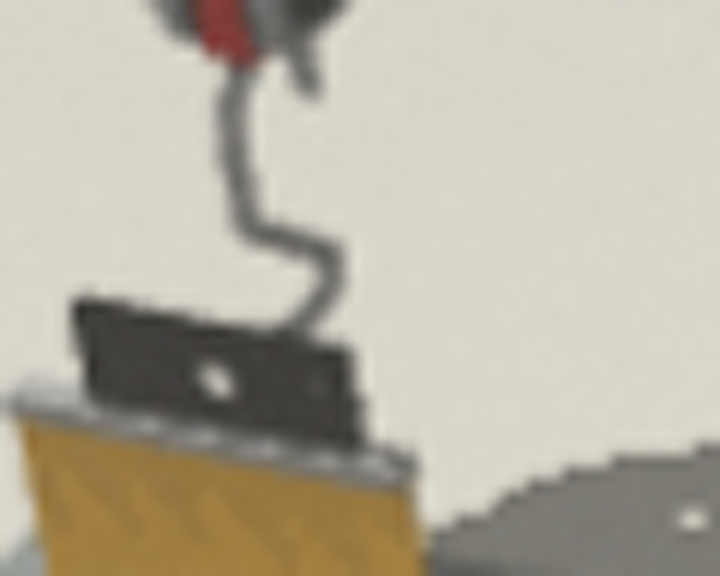

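Scene crop: the hole is at (216,380), the hook's shank corner at (246,228), the neck at (338,258) and the free end at (315,88). The hook matches its predicted position. My earlier hole reading missed the half-pixel shift of resizing, so I'm redoing it.

```bash
python3 -c "
from h import *
c=cam('scene');s={'orientation':np.array([-0.212,3.133,-.002]),'tcp_pos':np.array([.4602,-.2530,.2023])}
m=manip.camera_model('wrist');H=np.eye(4);H[:3,:3]=cv2.Rodrigues(s['orientation'])[0];H[:3,3]=s['tcp_pos'];E=np.linalg.inv(H@m['hand_eye']);w=(m['intrinsics'],E[:3,:3],E[:3,3])
pw=(205+373/8-.5+.06,290+163/8-.44);ps=(182.5,236.2)
print(at_z(w,*pw,.1),at_z(c,*ps,.1),tri(w,pw,c,ps))
print('tabL',at_z(w,205+57/8-.44,290+218/8-.44,.112))
print([at_z(c,165+x/12-.5,205+y/12-.5,.112) for x,y in((78,298),(352,348))])
# sub-pixel sensitivity
for d in ([.001,0,0],[0,.001,0],[0,0,.001]): print(d,(proj(c,np.array([.52,-.297,.1])+d)-proj(c,[.52,-.297,.1]))*12)
"
```

```text
[ 0.5201097  -0.29659005  0.1       ] [ 0.52008268 -0.29892992  0.1       ] [ 0.52066155 -0.29764905  0.10049255]
tabL [ 0.52274703 -0.32364062  0.112     ]
[array([ 0.52301794, -0.32563201,  0.112     ]), array([ 0.51485017, -0.27027725,  0.112     ])]
[0.001, 0, 0] [[-3.52861117  2.7298302 ]]
[0, 0.001, 0] [[4.40794116 1.31614108]]
[0, 0, 0.001] [[-0.85185358 -4.61979969]]
```

>>> play_rows:
  plan:
    - {"tx":-0.02,"ty":-0.003,"tz":0,"spin":0,"gripper":-1}
    - {"tx":-0.04,"ty":-0.003,"tz":0,"spin":0,"gripper":-1}
    - {"tx":-0.05,"ty":-0.003,"tz":0,"spin":0,"gripper":-1}
    - {"tx":-0.06,"ty":-0.003,"tz":0,"spin":0,"gripper":-1}
    - {"tx":-0.07,"ty":-0.003,"tz":0,"spin":0,"gripper":-1}
    - {"tx":-0.07,"ty":-0.003,"tz":0,"spin":0,"gripper":-1}

```text
t: 7.25
tcp_pos: [0.5044, -0.2996, 0.1699]
orientation: [-0.218, 3.134, 0.0]
force: [0.7, -0.6, -0.8]
grip_width: 0.0111
gripper_force: 58.9
```

```bash
cat >> h.py <<'E'
def st(hole=(.5205,-.2974)):
    s=manip.read_state(); f=[s["force"]]
    n=np.array([np.cos(.14),np.sin(.14)]);l=np.array([-n[1],n[0]]); d=s["tcp_pos"][:2]-hole
    print("t",round(s["t"],2),"tip along",(d@n+.014)*1e3,"lat",d@l*1e3,"tip z",(s["tcp_pos"][2]-.0705)*1e3,"F",np.round(s["force"],2))
E
python3 -c "
from h import *
st()"
```

```text
t 7.25 tip along -2.2895299730661245 lat 0.06672857582235535 tip z 99.35081805273344 F [ 0.7  -0.58 -0.82]
```

>>> play_rows:
  plan:
    - {"tx":-0.01,"ty":0,"tz":-0.003,"spin":0,"gripper":-1}
    - {"tx":-0.02,"ty":0,"tz":-0.003,"spin":0,"gripper":-1}
    - {"tx":-0.02,"ty":0,"tz":-0.003,"spin":0,"gripper":-1}

```text
t: 7.55
tcp_pos: [0.5083, -0.2991, 0.1706]
orientation: [-0.218, 3.134, -0.0]
force: [0.1, -0.7, -1.2]
grip_width: 0.0107
gripper_force: 58.9
```

```bash
python3 -c "
from h import *
st()
sc=sum(manip.read_camera('scene').astype(float) for i in range(4))/4
st()
a=cv2.resize(sc[205:253,165:225],None,fx=12,fy=12,interpolation=cv2.INTER_CUBIC)
cv2.imwrite('pics/c6.png',np.clip(a*1.2,0,255).astype(np.uint8))"
```

```text
t 7.55 tip along 1.7110438987763406 lat -0.007460354487606085 tip z 100.07390214962402 F [ 0.08 -0.7  -1.19]
t 7.75 tip along 1.4533478123566774 lat 0.01829664102613094 tip z 99.9980804506188 F [ 0.18  0.99 -0.17]
```

View pics/c6.png

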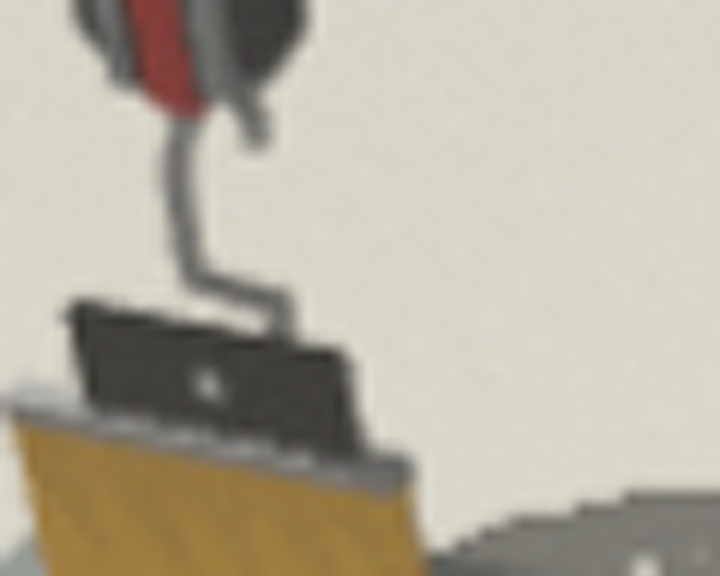

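Scene crop: the hole has moved to (207,384), dimmer and smaller, and the tab's left corner went from (78,298) to (72,305). The tag is being leaned by about 2 mm, so I'm checking where the tip projects.

```bash
python3 -c "
from h import *
s=manip.read_state();c=cam('scene')
for k,v in hookpts(s).items(): print(k,v.round(4),((proj(c,v)-[165,205]+.5)*12).round(0))
print([ (q,((proj(c,q)-[165,205]+.5)*12).round(0)) for q in ([.5226,-.2974,.1],[.5226,-.2984,.1])])"
```

```text
crown [ 0.5081 -0.2991  0.1535] [[212.  95.]]
end [ 0.4952 -0.3009  0.1375] [[263. 136.]]
tip [ 0.5219 -0.2972  0.1   ] [[217. 388.]]
bowl [ 0.5081 -0.2991  0.0955] [[261. 368.]]
neck [ 0.4972 -0.3007  0.1015] [[287. 310.]]
low [ 0.514  -0.2983  0.0955] [[244. 385.]]
sh [ 0.5209 -0.2973  0.1225] [[201. 280.]]
[([0.5226, -0.2974, 0.1], array([[214., 389.]])), ([0.5226, -0.2984, 0.1], array([[209., 388.]]))]
```

>>> play_rows:
  plan:
    - {"tx":0,"ty":0,"tz":-0.003,"spin":0,"gripper":-1}
    - {"tx":-0.01,"ty":0,"tz":-0.008,"spin":0,"gripper":-1}
    - {"tx":-0.02,"ty":0,"tz":-0.013,"spin":0,"gripper":-1}
    - {"tx":-0.02,"ty":0,"tz":-0.013,"spin":0,"gripper":-1}

```text
t: 8.15
tcp_pos: [0.5124, -0.2987, 0.1734]
orientation: [-0.218, 3.134, -0.001]
force: [0.4, 0.2, -0.4]
grip_width: 0.0111
gripper_force: 58.9
```

```bash
python3 -c "
from h import *
st()
sc=sum(manip.read_camera('scene').astype(float) for i in range(4))/4
st()
a=cv2.resize(sc[205:253,165:225],None,fx=12,fy=12,interpolation=cv2.INTER_CUBIC)
cv2.imwrite('pics/c7.png',np.clip(a*1.2,0,255).astype(np.uint8))"
```

```text
t 8.15 tip along 5.850563218382708 lat -0.13545732137739502 tip z 102.93232675897298 F [ 0.37  0.16 -0.42]
t 8.35 tip along 5.537628266450125 lat -0.044310584457232925 tip z 102.70978677681887 F [ 0.21 -0.2   0.6 ]
```

View pics/c7.png

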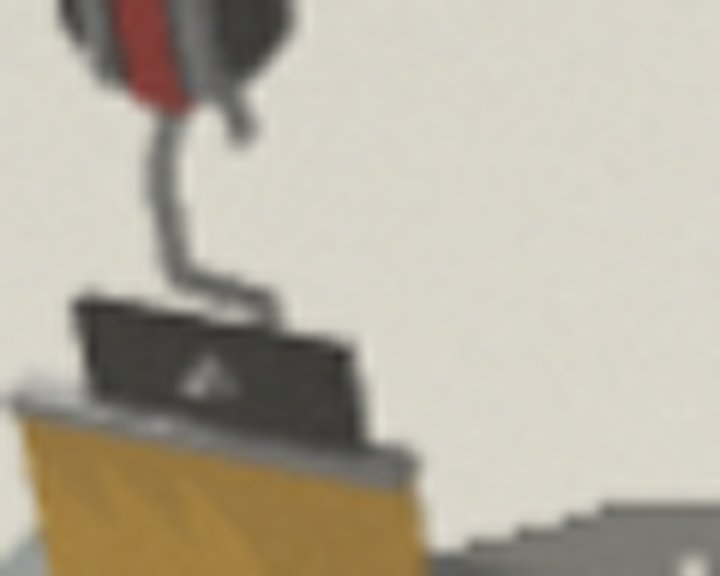

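Scene crop: the grey tip now shows in front of the tab at about (190–235, 360–395), covering the hole, and the tag is back upright with its corner at (78,298). So the tip is through. I'll advance along the bend.

>>> play_rows:
  plan:
    - {"tx":-0.007,"ty":0,"tz":-0.007,"spin":0,"gripper":-1}
    - {"tx":-0.013,"ty":0,"tz":-0.013,"spin":0,"gripper":-1}
    - {"tx":-0.02,"ty":0,"tz":-0.015,"spin":0,"gripper":-1}
    - {"tx":-0.027,"ty":0,"tz":-0.015,"spin":0,"gripper":-1}
    - {"tx":-0.027,"ty":0,"tz":-0.015,"spin":0,"gripper":-1}
    - {"tx":-0.027,"ty":0,"tz":-0.015,"spin":0,"gripper":-1}

```text
t: 8.95
tcp_pos: [0.5174, -0.2978, 0.176]
orientation: [0.217, -3.134, -0.0]
force: [-0.4, 0.6, -0.5]
grip_width: 0.011
gripper_force: 58.9
```

```bash
python3 -c "
from h import *
st()"
```

```text
t 8.95 tip along 10.876299690961208 lat 0.07132514282592363 tip z 105.49448602805086 F [-0.37  0.56 -0.51]
```

>>> play_rows:
  plan:
    - {"tx":0,"ty":0,"tz":-0.01,"spin":0,"gripper":-1}
    - {"tx":0,"ty":0,"tz":-0.02,"spin":0,"gripper":-1}
    - {"tx":0,"ty":0,"tz":-0.04,"spin":0,"gripper":-1}
    - {"tx":0,"ty":0,"tz":-0.06,"spin":0,"gripper":-1}
    - {"tx":0,"ty":0,"tz":-0.09,"spin":0,"gripper":-1}
    - {"tx":0,"ty":0,"tz":-0.12,"spin":0,"gripper":-1}
    - {"tx":0,"ty":0,"tz":-0.15,"spin":0,"gripper":-1}
    - {"tx":0,"ty":0,"tz":-0.15,"spin":0,"gripper":-1}

```text
t: 9.75
tcp_pos: [0.518, -0.2983, 0.2076]
orientation: [-0.217, 3.132, -0.003]
force: [-0.7, 1.3, -1.0]
grip_width: 0.0109
gripper_force: 58.9
```

```bash
python3 -c "
from h import *
st(); a=[]
im=manip.read_camera('scene')
cv2.imwrite('pics/s8.png',im)
for i in range(8): a.append(manip.read_state()['force']); manip.read_camera('top')
print(np.mean(a,0))
# yellow centroid before / now
for f in ('pics/s5.png','pics/s8.png'):
    h=cv2.cvtColor(cv2.imread(f),cv2.COLOR_BGR2HSV)[200:300,140:240]; m=(abs(h[...,0].astype(int)-20)<6)&(h[...,1]>120)
    ys,xs=np.nonzero(m); print(f,m.sum(),xs.mean()+140,ys.mean()+200)
c=cam('scene');print(proj(c,[[.522,-.298,.06],[.522,-.298,.09]]))"
```

```text
t 9.75 tip along 11.375224826117448 lat -0.5860387561304344 tip z 137.1328419128228 F [-0.67  1.26 -0.98]
[ 0.07280716 -0.08291733 -1.04892706]
pics/s5.png 453 183.97130242825608 250.5540838852097
pics/s8.png 812 183.41871921182266 244.66256157635468
[[185.07924243 251.82473262]
 [182.98814664 240.56816921]]
```

>>> play_rows:
  plan:
    - {"tx":0,"ty":0,"tz":-0.04,"spin":0,"gripper":-1}
    - {"tx":0,"ty":0,"tz":-0.1,"spin":0,"gripper":-1}
    - {"tx":0,"ty":0,"tz":-0.16,"spin":0,"gripper":-1}
    - {"tx":0,"ty":0,"tz":-0.22,"spin":0,"gripper":-1}
    - {"tx":0,"ty":0,"tz":-0.26,"spin":0,"gripper":-1}
    - {"tx":0,"ty":0,"tz":-0.285,"spin":0,"gripper":-1}
    - {"tx":0,"ty":0,"tz":-0.285,"spin":0,"gripper":-1}
    - {"tx":0,"ty":0,"tz":-0.285,"spin":0,"gripper":-1}

```text
t: 11.0
tcp_pos: [0.5173, -0.2977, 0.2627]
orientation: [0.217, -3.134, -0.001]
force: [0.1, -0.0, -1.1]
grip_width: 0.0107
gripper_force: 58.9
```

```bash
cat >> h.py <<'E'
RM=np.array([.522,.2525]); RP=-.102
def rail():
    n=np.array([np.cos(RP),np.sin(RP)]); p=RM+n*.06
    go(*p,.264,RP)
def yel(f,y0,y1,x0,x1):
    im=f if isinstance(f,np.ndarray) else cv2.imread(f)
    h=cv2.cvtColor(im,cv2.COLOR_BGR2HSV)[y0:y1,x0:x1]; m=(abs(h[...,0].astype(int)-20)<6)&(h[...,1]>120)
    ys,xs=np.nonzero(m); return m.sum(),xs.mean()+x0,ys.mean()+y0
E
python3 -c "
from h import *
print(yel(manip.read_camera('scene'),180,300,140,240));rail()
t=cv2.imread('pics/top0.png');s=cv2.imread('pics/scene0.png')
c=cam('top');cs=cam('scene')
# pixel-refined ends of the bar: crop offset corrected
e=lambda x,y:(155+x/6-.42,200+y/6-.42)
for q in ((70,115),(597,177),(333,146)): print(at_z(c,*e(*q),.22))
"
```

```text
(np.int64(883), np.float64(180.12570781426953), np.float64(223.04077010192526))
t 11.05 tcp [ 0.5171 -0.2976  0.2624] psi 0.1385 tilt [-0.001   0.0009] F [-0.03 -0.2  -1.28]
-> t [-0.6951  2.6493 -0.0061] spin 0.3062
[0.53297242 0.34350512 0.22      ]
[0.51368481 0.16199542 0.22      ]
[0.52331077 0.2527727  0.22      ]
```

>>> play_rows:
  plan:
    - {"tx":-0.03,"ty":0.04,"tz":-0.01,"spin":0,"gripper":-1}
    - {"tx":-0.08,"ty":0.1,"tz":-0.02,"spin":0,"gripper":-1}
    - {"tx":-0.15,"ty":0.2,"tz":-0.02,"spin":0,"gripper":-1}
    - {"tx":-0.22,"ty":0.32,"tz":-0.02,"spin":0.03,"gripper":-1}
    - {"tx":-0.29,"ty":0.45,"tz":-0.02,"spin":0.06,"gripper":-1}
    - {"tx":-0.36,"ty":0.58,"tz":-0.02,"spin":0.09,"gripper":-1}
    - {"tx":-0.43,"ty":0.71,"tz":-0.02,"spin":0.12,"gripper":-1}
    - {"tx":-0.5,"ty":0.84,"tz":-0.02,"spin":0.15,"gripper":-1}

```text
t: 11.85
tcp_pos: [0.5939, -0.115, 0.2672]
orientation: [-0.032, 3.141, 0.001]
force: [-0.1, 0.2, -1.9]
grip_width: 0.0109
gripper_force: 58.9
```

>>> play_rows:
  plan:
    - {"tx":-0.02,"ty":0.13,"tz":0,"spin":0.03,"gripper":-1}
    - {"tx":-0.04,"ty":0.26,"tz":0,"spin":0.06,"gripper":-1}
    - {"tx":-0.06,"ty":0.39,"tz":0,"spin":0.09,"gripper":-1}
    - {"tx":-0.08,"ty":0.52,"tz":0,"spin":0.12,"gripper":-1}
    - {"tx":-0.1,"ty":0.64,"tz":0,"spin":0.15,"gripper":-1}
    - {"tx":-0.12,"ty":0.74,"tz":0,"spin":0.15,"gripper":-1}
    - {"tx":-0.13,"ty":0.82,"tz":0,"spin":0.15,"gripper":-1}
    - {"tx":-0.14,"ty":0.88,"tz":0,"spin":0.15,"gripper":-1}

```text
t: 12.65
tcp_pos: [0.6175, 0.0609, 0.2671]
orientation: [-0.15, -3.138, -0.0]
force: [-0.3, 0.1, -0.9]
grip_width: 0.011
gripper_force: 58.9
```

```bash
python3 -c "
from h import *
rail()
cs=cam('scene')
print(at_z(cs,390,240,.22),at_z(cs,498,274,.22))
im=manip.read_camera('scene'); cv2.imwrite('pics/s9.png',im)"
```

```text
t 12.65 tcp [0.6175 0.0609 0.2671] psi -0.0958 tilt [-0.0002  0.0002] F [-0.28  0.07 -0.89]
-> t [0.2672 0.9061 0.0156] spin 0.0079
[0.51395768 0.1624411  0.22      ] [0.53164493 0.34313411 0.22      ]
```

>>> play_rows:
  plan:
    - {"tx":0.02,"ty":0.06,"tz":0,"spin":0.008,"gripper":-1}
    - {"tx":0.05,"ty":0.18,"tz":0,"spin":0.008,"gripper":-1}
    - {"tx":0.09,"ty":0.31,"tz":0,"spin":0.008,"gripper":-1}
    - {"tx":0.13,"ty":0.44,"tz":0,"spin":0.008,"gripper":-1}
    - {"tx":0.17,"ty":0.57,"tz":0,"spin":0.008,"gripper":-1}
    - {"tx":0.21,"ty":0.69,"tz":0,"spin":0.008,"gripper":-1}
    - {"tx":0.24,"ty":0.79,"tz":0.005,"spin":0.008,"gripper":-1}
    - {"tx":0.25,"ty":0.86,"tz":0.01,"spin":0.008,"gripper":-1}

```text
t: 13.5
tcp_pos: [0.584, 0.2361, 0.2652]
orientation: [-0.162, -3.137, -0.0]
force: [0.4, 0.7, -1.3]
grip_width: 0.0111
gripper_force: 58.9
```

>>> play_rows:
  plan:
    - {"tx":0,"ty":0.03,"tz":0,"spin":0,"gripper":-1}
    - {"tx":0,"ty":0.03,"tz":0,"spin":0,"gripper":-1}
    - {"tx":0,"ty":0.03,"tz":0,"spin":0,"gripper":-1}
    - {"tx":0,"ty":0.03,"tz":0,"spin":0,"gripper":-1}
    - {"tx":0,"ty":0.03,"tz":0,"spin":0,"gripper":-1}

```text
t: 14.0
tcp_pos: [0.5854, 0.2401, 0.2651]
orientation: [0.164, 3.137, -0.0]
force: [-0.6, 0.0, -1.4]
grip_width: 0.0112
gripper_force: 58.9
```

```bash
cat >> h.py <<'E'
RM=np.array([.5229,.2527])
def rr():
    s=manip.read_state(); n=np.array([np.cos(RP),np.sin(RP)]);l=np.array([-n[1],n[0]]); o=hookpts(s)["crown"]; d=RM-o[:2]
    print("rail in hook: x",d@n*1e3,"y",d@l*1e3,"z",(.22-o[2])*1e3,"F",np.round(s["force"],2),"t",s["t"])
E
python3 -c "
from h import *
rail();rr()
im=manip.read_camera('scene'); cv2.imwrite('pics/s10.png',im); print(red(im), yel(im,200,460,300,560))
s=manip.read_state();c=cam('scene');h=hookpts(s);print(proj(c,h['crown']+[0,0,.016]),proj(c,h['bowl']-[0,0,.05]))"
```

```text
t 14.0 tcp [0.5854 0.2401 0.2651] psi -0.1045 tilt [ 0.     -0.0002] F [-0.6   0.03 -1.44]
-> t [0.0173 0.0307 0.0057] spin -0.0032
rail in hook: x -63.45353154765974 y 6.146456515883895 z -28.135676614001127 F [-0.6   0.03 -1.44] t 14.0
[] (np.int64(1562), np.float64(409.5979513444302), np.float64(314.2483994878361))
[[426.32933001 251.8750144 ]] [[417.19647499 314.25584322]]
```

>>> play_rows:
  plan:
    - {"tx":0.03,"ty":0.01,"tz":0.003,"spin":0,"gripper":-1}
    - {"tx":0.08,"ty":0.03,"tz":0.003,"spin":0,"gripper":-1}
    - {"tx":0.13,"ty":0.03,"tz":0.003,"spin":0,"gripper":-1}
    - {"tx":0.17,"ty":0.03,"tz":0.003,"spin":0,"gripper":-1}
    - {"tx":0.2,"ty":0.03,"tz":0.003,"spin":0,"gripper":-1}
    - {"tx":0.2,"ty":0.03,"tz":0.003,"spin":0,"gripper":-1}
    - {"tx":0.2,"ty":0.03,"tz":0.003,"spin":0,"gripper":-1}

```text
t: 14.75
tcp_pos: [0.546, 0.251, 0.2647]
orientation: [0.162, 3.137, 0.0]
force: [0.4, 0.2, -1.5]
grip_width: 0.0111
gripper_force: 58.9
```

```bash
python3 -c "
from h import *
rr();s=manip.read_state();c=cam('wrist');im=manip.read_camera('wrist');cv2.imwrite('pics/w10.png',im)
n=np.array([np.cos(RP),np.sin(RP)]);l=np.array([-n[1],n[0]])
for k in (-.07,-.05,-.035,.035,.05,.07):
    P=np.r_[RM+l*k,.22]; u,v=proj(c,P)[0]
    col=cv2.cvtColor(im,cv2.COLOR_BGR2GRAY)[:,int(round(u))]
    print(k,round(u),round(v,1),col[int(v)-22:int(v)+23:2])
"
```

```text
rail in hook: x -23.15412539201657 y -0.6806245598080687 z -27.68669370449467 F [ 0.37  0.19 -1.49] t 14.75
-0.07 187 239.0 [ 38  42  39  39  38  38  70 108 131 149 160 170 170 168 151 169 200 202
 204 203 201 201 202]
-0.05 224 239.0 [ 86  84 151 201 202 203 196 104 117  97  97 101  97  96  92  91 184 203
 202 203 203 202 200]
-0.035 251 238.9 [ 90  89 127 200 199 204 196  98  88  95  97 100 102  97  94  94 186 200
 201 201 200 203 203]
0.035 379 238.8 [ 86  86  88 188 201 201 197 132  87  92  96 102 103  94  95  88 154 202
 201 201 202 201 204]
0.05 407 238.8 [ 83  83  85 189 202 203 202 146  88  93  98 101  98  96  96  89 132 201
 203 201 201 200 200]
0.07 443 238.7 [ 39  42  39  37  44 121 199 144  89  90  98  98 100  96  94  90 131 200
 201 202 204 198 202]
```

>>> play_rows:
  plan:
    - {"tx":0.03,"ty":0,"tz":0,"spin":0,"gripper":-1}
    - {"tx":0.06,"ty":0,"tz":0,"spin":0,"gripper":-1}
    - {"tx":0.085,"ty":0,"tz":0,"spin":0,"gripper":-1}
    - {"tx":0.105,"ty":0,"tz":0,"spin":0,"gripper":-1}
    - {"tx":0.11,"ty":0,"tz":0,"spin":0,"gripper":-1}
    - {"tx":0.11,"ty":0,"tz":0,"spin":0,"gripper":-1}
    - {"tx":0.11,"ty":0,"tz":0,"spin":0,"gripper":-1}

```text
t: 15.5
tcp_pos: [0.5242, 0.2532, 0.2646]
orientation: [0.162, 3.137, -0.0]
force: [0.2, 0.2, -1.5]
grip_width: 0.0111
gripper_force: 58.9
```

```bash
python3 -c "
from h import *
rr()"
```

```text
rail in hook: x -1.264545044932089 y -0.6683569876377936 z -27.55973473087714 F [ 0.24  0.21 -1.52] t 15.5
```

>>> play_rows:
  plan:
    - {"tx":0.003,"ty":0,"tz":0.02,"spin":0,"gripper":-1}
    - {"tx":0.003,"ty":0,"tz":0.04,"spin":0,"gripper":-1}
    - {"tx":0.003,"ty":0,"tz":0.06,"spin":0,"gripper":-1}
    - {"tx":0.003,"ty":0,"tz":0.075,"spin":0,"gripper":-1}
    - {"tx":0.003,"ty":0,"tz":0.085,"spin":0,"gripper":-1}
    - {"tx":0.003,"ty":0,"tz":0.09,"spin":0,"gripper":-1}
    - {"tx":0.003,"ty":0,"tz":0.09,"spin":0,"gripper":-1}

```text
t: 16.2
tcp_pos: [0.5235, 0.2533, 0.2464]
orientation: [-0.162, -3.137, 0.0]
force: [-0.9, -0.2, -1.1]
grip_width: 0.0107
gripper_force: 58.9
```

```bash
python3 -c "
from h import *
rr()"
```

```text
rail in hook: x -0.5143119414659434 y -0.6847692552408928 z -9.387943188473608 F [-0.86 -0.19 -1.05] t 16.2
```

Final approach in half-millimetre steps, watching the vertical force.

>>> play_rows:
  plan:
    - {"tx":0,"ty":0,"tz":0.003,"spin":0,"gripper":-1}
    - {"tx":0,"ty":0,"tz":0.006,"spin":0,"gripper":-1}
    - {"tx":0,"ty":0,"tz":0.008,"spin":0,"gripper":-1}
    - {"tx":0,"ty":0,"tz":0.008,"spin":0,"gripper":-1}

```text
t: 16.6
tcp_pos: [0.5236, 0.2534, 0.2451]
orientation: [0.162, 3.137, 0.0]
force: [-0.3, -0.3, 1.1]
grip_width: 0.0111
gripper_force: 58.9
```

```bash
python3 -c "
from h import *
rr()"
```

```text
rail in hook: x -0.6530797115084712 y -0.7489269736517098 z -8.132384779073105 F [-0.32 -0.34  1.06] t 16.6
```

>>> play_rows:
  plan:
    - {"tx":0,"ty":0,"tz":0,"spin":0,"gripper":-0.7}
    - {"tx":0,"ty":0,"tz":0,"spin":0,"gripper":-0.6}
    - {"tx":0,"ty":0,"tz":0,"spin":0,"gripper":-0.5}
    - {"tx":0,"ty":0,"tz":0,"spin":0,"gripper":-0.3}
    - {"tx":0,"ty":0,"tz":0,"spin":0,"gripper":-0.3}
    - {"tx":0,"ty":0,"tz":0,"spin":0,"gripper":-0.3}
  newtons: 20

```text
t: 17.2
tcp_pos: [0.5235, 0.2533, 0.2449]
orientation: [0.162, 3.137, -0.0]
force: [-1.0, -1.0, -0.5]
grip_width: 0.0298
gripper_force: 0.0
```

>>> play_rows:
  plan:
    - {"tx":0,"ty":0,"tz":-0.05,"spin":0,"gripper":-0.3}
    - {"tx":0,"ty":0,"tz":-0.15,"spin":0,"gripper":-0.3}
    - {"tx":0,"ty":0,"tz":-0.3,"spin":0,"gripper":-0.3}
    - {"tx":0,"ty":0,"tz":-0.5,"spin":0,"gripper":-0.3}
    - {"tx":0,"ty":0,"tz":-0.7,"spin":0,"gripper":-0.3}
    - {"tx":0,"ty":0,"tz":-0.7,"spin":0,"gripper":-0.3}
    - {"tx":0,"ty":0,"tz":-0.7,"spin":0,"gripper":-0.3}
    - {"tx":0,"ty":0,"tz":-0.7,"spin":0,"gripper":-0.3}

```text
t: 18.0
tcp_pos: [0.5231, 0.2532, 0.3837]
orientation: [-0.162, -3.135, 0.001]
force: [0.3, 0.1, -0.7]
grip_width: 0.0295
gripper_force: 0.0
```

```bash
python3 -c "
from h import *
c=cam('scene')
o=np.r_[RM,.2275];print('expected grip',proj(c,o+[0,0,.016]),'tag ctr',proj(c,o-[0,0,.108]))
for i in range(12):
    im=manip.read_camera('scene')
    if i%2==0: print([(r[0][4],r[1].round(1)) for r in red(im) if 380<r[1][0]<500],yel(im,230,420,380,480))
cv2.imwrite('pics/s11.png',im);print(manip.read_state()['t'],manip.read_state()['force'])"
```

```text
expected grip [[443.2482495  244.17641325]] tag ctr [[433.32015833 303.32667518]]
[] (np.int64(1406), np.float64(434.42958748221906), np.float64(304.13229018492177))
[] (np.int64(1395), np.float64(434.55340501792114), np.float64(304.02437275985665))
[] (np.int64(1387), np.float64(434.6784426820476), np.float64(303.97620764239366))
[] (np.int64(1386), np.float64(434.6948051948052), np.float64(303.97113997113996))
[] (np.int64(1391), np.float64(434.59525521207763), np.float64(303.97124370956146))
[] (np.int64(1397), np.float64(434.52111667859697), np.float64(303.9520400858984))
18.6 [0.67225399 0.17045414 0.42426567]
```

>>> play_rows:
  plan:
    - {"tx":0,"ty":0,"tz":0,"spin":0,"gripper":-0.3}
    - {"tx":0,"ty":0,"tz":0,"spin":0,"gripper":-0.3}
    - {"tx":0,"ty":0,"tz":0,"spin":0,"gripper":-0.3}
    - {"tx":0,"ty":0,"tz":0,"spin":0,"gripper":-0.3}
    - {"tx":0,"ty":0,"tz":0,"spin":0,"gripper":-0.3}
    - {"tx":0,"ty":0,"tz":0,"spin":0,"gripper":-0.3}
    - {"tx":0,"ty":0,"tz":0,"spin":0,"gripper":-0.3}
    - {"tx":0,"ty":0,"tz":0,"spin":0,"gripper":-0.3}

```text
t: 19.4
tcp_pos: [0.5235, 0.2533, 0.3849]
orientation: [-0.162, -3.137, -0.0]
force: [-0.6, -0.5, 0.3]
grip_width: 0.0301
gripper_force: 0.0
```

```bash
python3 -c "
from h import *
for i in range(4):
    im=manip.read_camera('scene'); print(yel(im,230,420,380,480))
h=cv2.cvtColor(im,cv2.COLOR_BGR2HSV)[225:262,425:462]; m=((h[...,0]<8)|(h[...,0]>172))&(h[...,1]>120)
ys,xs=np.nonzero(m); print('red',m.sum(),xs.mean()+425,ys.mean()+225,np.ptp(xs),np.ptp(ys))
print(manip.close_job())"
```

```text
(np.int64(1393), np.float64(434.5613783201723), np.float64(303.9626704953338))
(np.int64(1394), np.float64(434.57245337159253), np.float64(303.98565279770446))
(np.int64(1391), np.float64(434.58015815959743), np.float64(303.9654924514738))
(np.int64(1390), np.float64(434.60143884892085), np.float64(303.97625899280575))
red 171 442.5438596491228 244.07602339181287 11 20
the job is handed in; nothing more can be done
None
```

The hook hangs over the middle of the small dark rail with the tag on its lower bend; it was still and released when I handed the job in at about 20 s, and no verdict came back.

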